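# Sweep the watch-case backs off the work board into the tray

## Task

Sweep the four plain round steel case backs across the work board with the fingertips and over its edge, so that all four end up in the empty undivided white tray standing against that edge. Only push them: do not pick up or lift any of them. Leave the watch and the screw jar on the board, and the loupe, dust blower and screwdriver beside it, where they are.

Things in the scene. Friction and masses are not known exactly. Their poses are not given: they have to be found in the camera images.
- board: Raised wooden work board on the bench, 300 x 300 mm, flat top (with a dark inlaid mat) 30 mm above the table; fixed. Origin: centre of its underside, at table height; x points to its back edge, which carries a lip 8 mm thick standing 12 mm above the top; the other three edges are plain and open. The two trays touch the two side edges, at y = +150 and -150 mm of this frame.
- tray: The plain, undivided, empty white plastic tray that stands against one side edge of the board (left or right, it varies), 250 mm along the board's edge (its x) by 110 mm (its y), walls and floor 4 mm, rim 26 mm above the table, so 4 mm below the board's top. Fixed, parallel to the board. Origin: centre of its underside, at table height.
- kit_tray: White tray of the same outside size against the other side edge of the board, divided into eight compartments that hold small screws and spacers; fixed; not to be used. Origin: centre of its underside.
- case_back0: One of the four loose steel watch-case backs: a plain round disc 32 mm in diameter and 6 mm thick, about 30 g, lying flat on the board, free to slide. Origin: centre of the underside; z is its axis.
- case_back1: One of the four loose steel watch-case backs: a plain round disc 32 mm in diameter and 6 mm thick, about 30 g, lying flat on the board, free to slide. Origin: centre of the underside; z is its axis.
- case_back2: One of the four loose steel watch-case backs: a plain round disc 32 mm in diameter and 6 mm thick, about 30 g, lying flat on the board, free to slide. Origin: centre of the underside; z is its axis.
- case_back3: One of the four loose steel watch-case backs: a plain round disc 32 mm in diameter and 6 mm thick, about 30 g, lying flat on the board, free to slide. Origin: centre of the underside; z is its axis.
- jar: Small clear screw jar with a metal lid, standing on the board among the case backs: 30 mm in diameter, 38 mm tall. Origin: centre of its underside.
- watch_case: An assembled steel watch head lying dial up on the board among the case backs: round body 35 mm in diameter, 8 mm thick, with four strap lugs (45 mm over the lugs) and a crown, all within 26 mm of its centre; it has a white dial with hands. Origin: centre of its underside.
- loupe: Black eyepiece loupe standing on the table right of the board, 34 mm wide, 30 mm tall. Origin: centre of its underside.
- blower: Black rubber dust blower standing on the table left of the board, 58 mm wide, 102 mm tall. Origin: centre of its underside.
- driver: Screwdriver lying on the table left of the board, 130 mm long. Origin: on its underside; x along it, towards the tip.

How it is judged (in metres and radians):
At the end, for the whole second after the job is handed in: All four case backs lie at rest in the undivided tray, centres inside its walls and under 25 mm above the table (flat, leaning or stacked are all fine). The watch, jar, loupe, blower and screwdriver are each within 15 mm of where they stood (x of case_back0 in the frame of tray between -0.121 and 0.121 m and y of case_back0 in the frame of tray between -0.051 and 0.051 m and height (world z) of each of case_back0, case_back1, case_back2, case_back3 below 0.025 m and linear speed of each of case_back0, case_back1, case_back2, case_back3 below 0.02 m/s and x of case_back1 in the frame of tray between -0.121 and 0.121 m and y of case_back1 in the frame of tray between -0.051 and 0.051 m and x of case_back2 in the frame of tray between -0.121 and 0.121 m and y of case_back2 in the frame of tray between -0.051 and 0.051 m and x of case_back3 in the frame of tray between -0.121 and 0.121 m and y of case_back3 in the frame of tray between -0.051 and 0.051 m and distance of each of jar, watch_case, loupe, blower, driver from where it was at the start of the episode below 0.015 m); the robot touches nothing.
It fails at once if a case back is lifted (its underside centre more than 10 mm above the board's top) (height (world z) of any of case_back0, case_back1, case_back2, case_back3 above 0.04 m).
It fails at once if the watch, jar, loupe, blower or screwdriver is moved more than 15 mm (distance of any of jar, watch_case, loupe, blower, driver from where it was at the start of the episode above 0.015 m).
It also fails if it takes over 58 s, if anything falls off the work surface, if the arm or the gripper's body presses on something with over 40 N, if the wrist force passes 120 N, or if a joint passes its speed limit or range.

## Robot

A 6-joint arm with a two-finger parallel gripper is mounted at the origin on the work surface. World frame = base frame: x ahead of the robot, y to its left, z up, the work surface at z = 0. Lengths are in m, angles in degrees, forces in N, time in s.
With the tool pointing down it reaches from about 0.375 to 0.9 m from the base axis. Payload 3.1 kg.
Tool frame: the origin (TCP) lies at the very end of the fingers, on their centre line; the grasp point (between the pads) lies 19 mm behind it; z points along the fingers, y is the line along which they close (so a half turn about z gives the same grasp; the last joint's range is limited). The gripper opens to 87 mm and grips with 3 to 60 N. Pads are 19 mm wide; open, the fingers measure 117 mm over their backs; the gripper's body (75 mm by 190 mm) begins 51 mm behind the grasp point.
Start: joints at [54.402, 30.224, 82.088, -0, 67.689, -10.227], TCP at [0.268, 0.565, 0.223] pointing down, gripper open.
Joint ranges: [-176.69, 176.69], [-43.24, 126.21], [12.49, 139.97], [-82, 262], [0, 151.66], [-163.58, 163.58]. Speed limits (degrees/s): [159.86, 159.86, 180, 180, 180, 180].

## Interface

Orientations are given as a 3x3 rotation matrix whose columns are the frame's x, y, z axes.
In Python, from rig import readout, viewer, ticket gives the robot as it stands.
- The arm moves only by the tool send_rows, never from a script. Its argument "moves" is a list of rows, each a list of 6 numbers: the shift along the tool's x, y, z in units of 250 mm (1.0 is 250 mm), then the turn, a rotation vector about the tool's x, y, z in units of 90 degrees (1.0 is 90 degrees). A call has 1 to 12 rows; each row is the pose to reach, as a shift and turn from the pose commanded when the call began, along the tool's axes at that moment; what a row does not reach only later rows make up. A row lasts 1/10 s, in which the tool goes at most 50 mm and 8.59 degrees, less where a joint would pass 70% of its speed; a pose out of reach is approached as far as the arm can. A call with a number of a shift or a turn outside -1 to 1 is refused whole. A call with a gripper value outside its range is refused whole. "grip" is the opening, from 0 (shut) to 1 (fully open), set as the call begins (left out, the last holds). The fingers move at their own pace and stop on an object; the grip force is fixed at half the most. Time passes only in rows, so rows that repeat a pose let the fingers close. It gives the time, the measured TCP pose, the force, the opening and the grip force at its end, in the units of the state.
- readout.read_state(): the state, without advancing time (a new reading comes with each control period).
- viewer.capture(name): name is "side" or "top"; returns (picture, depth): 400x640x3 uint8, red, green, blue; 400x640 float32, m along the optical axis (not along the pixel's ray), 0 where there is no reading.
- viewer.camera_info(name): a dict with "fx", "fy", "cx", "cy" (pixels), "R" (3x3) and "t" (3): a world point X has camera coordinates R X + t. Camera axes: x right, y down, z forward; pixel columns grow to the right and rows downward; lengths in m; the calibration is good to about 2 mm. A picture is of the moment at which its call begins. camera_info takes no time and is no camera call.
- ticket.hand_in(): hands the job in; it is judged then, once.
The state is a dict: "time_s": time; "joint_positions": joint angles; "qvel": joint speeds; "tau": joint torques, N m; "position": TCP position; "tcp_rot": TCP orientation; "force": force on the tool from outside, world axes, zero at the start; "moment": the same for the moment, N m; "opening": opening from 0.0 (shut) to 1.0 (fully open); "grasp_force": force on a finger pad.
Only numpy, scipy, OpenCV 4.12 (cv2) and the standard library are available. Lean on these libraries where they do the work, as an engineer would, in place of code of your own. Each camera call takes 0.05 s, during which the arm holds its last target. There are 200 camera calls.

## Working session

There is one attempt and no reset: what is moved stays moved. The work goes in short steps, Python scripts to look and compute and a tool call to move; the robot and the scene stay as the last step left them, time stands still between calls to the robot, and variables do not carry over. Pictures are saved under pics/ and viewed, at most 10 in all, crops included, and the job is handed in when it is done.

Besides the shell and the picture viewer there is one more tool, called after "Request:" as name([rows], argument=value, ...), one row to a line, values as JSON. send_rows: Moves the arm, as the interface text tells. Shifts and turns lie within -1 to 1; 1 stands for 250 mm of shift or 90 degrees of turn. Its arguments: {"type":"object","properties":{"moves":{"type":"array"},"grip":{"type":"number"}},"required":["moves"]}

```bash
mkdir -p pics
cat > h.py <<'E'
import numpy as np, cv2
from rig import readout, viewer, ticket
def ray(info,u,v,z):
    R=np.array(info["R"]);t=np.array(info["t"]);c=-R.T@t
    d=R.T@np.array([(u-info["cx"])/info["fx"],(v-info["cy"])/info["fy"],1.])
    return c+d*(z-c[2])/d[2]
def proj(info,X):
    p=np.array(info["R"])@np.array(X)+np.array(info["t"])
    return info["fx"]*p[0]/p[2]+info["cx"],info["fy"]*p[1]/p[2]+info["cy"]
E
python3 - <<'E'
from h import *
for n in("top","side"):
    p,d=viewer.capture(n); cv2.imwrite(f"pics/{n}0.png",p[:,:,::-1]); np.save(f"{n}0.npy",d)
    i=viewer.camera_info(n); print(n,i)
s=readout.read_state(); print(s["position"],s["tcp_rot"],s["time_s"])
E
```

```text
top {'fx': 462.03301195922654, 'fy': 462.03301195922654, 'cx': 319.50674217030763, 'cy': 197.6527357645974, 'R': array([[-0.00662034, -0.99988943,  0.01331569],
       [-0.99470737,  0.00521948, -0.10261584],
       [ 0.10253499, -0.01392456, -0.99463193]]), 't': array([0.02149891, 0.53420398, 1.1967165 ])}
side {'fx': 363.56554033294975, 'fy': 363.56554033294975, 'cx': 319.62977768195, 'cy': 196.58727981712107, 'R': array([[ 0.97767431, -0.21003315, -0.00624638],
       [-0.13922023, -0.62521184, -0.76793742],
       [ 0.157387  ,  0.75166231, -0.64049442]]), 't': array([-0.52621395,  0.1358649 ,  0.86167047])}
[0.26739507 0.56419317 0.22169212] [[-9.03559198e-01  4.28461843e-01 -1.10641878e-03]
 [ 4.28463148e-01  9.03557889e-01 -1.57226683e-03]
 [ 3.26057078e-04 -1.89469583e-03 -9.99998152e-01]] 0.1
```

View pics/top0.png

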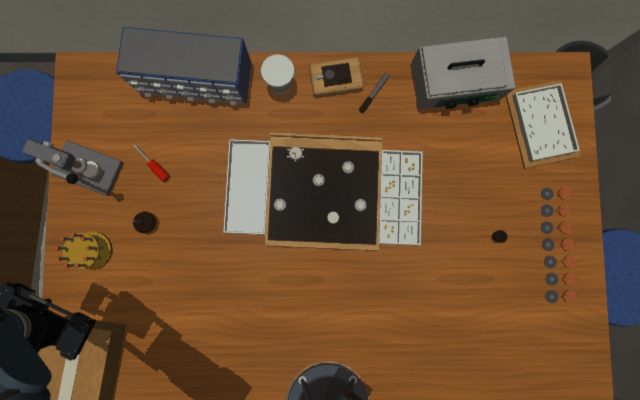

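View pics/side0.png

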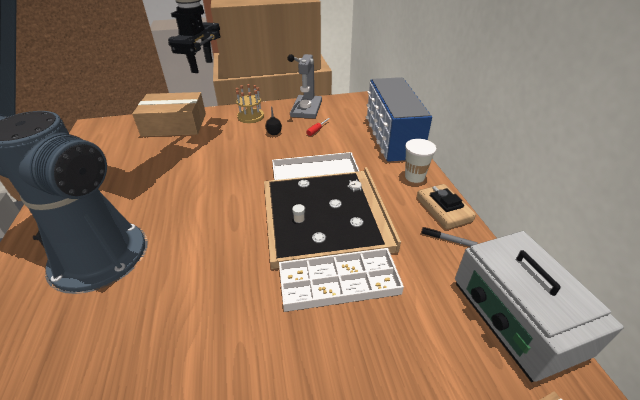

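The top view shows the empty tray on the left (u 225–268), which is the +y side. The case backs are at about (348,167), (319,180), (280,204) and (361,205), the watch at (295,153) and the jar at (333,217). The side view agrees.

Run:
```python
from h import *
p=cv2.imread("pics/top0.png"); i=viewer.camera_info("top")
g=cv2.cvtColor(p,cv2.COLOR_BGR2GRAY)
m=((g>85)*255).astype(np.uint8); m[:,:272]=0; m[:,378:]=0; m[:147]=0; m[241:]=0
cs,_=cv2.findContours(m,cv2.RETR_EXTERNAL,cv2.CHAIN_APPROX_NONE)
for c in cs:
    if cv2.contourArea(c)<25: continue
    (u,v),r=cv2.minEnclosingCircle(c); M=cv2.moments(c); 
    print("blob",round(u,1),round(v,1),"r",round(r,1),"area",cv2.contourArea(c),"world z36",ray(i,u,v,.036).round(4),"diam mm",round(2*r/i["fx"]*1.16*1e3))
# tray: white mask
w=((p.min(2)>150)*255).astype(np.uint8); 
for n,x0,x1 in(("tray",215,272),("kit",376,430)):
    q=w.copy(); q[:,:x0]=0;q[:,x1:]=0;q[:130]=0;q[245:]=0
    b=cv2.boxPoints(cv2.minAreaRect(cv2.findNonZero(q)))
    print(n,[ray(i,u,v,.026)[:2].round(3).tolist() for u,v in b])
# mat
k=((g<40)*255).astype(np.uint8); k[:,:255]=0;k[:,390:]=0;k[:130]=0;k[250:]=0
k=cv2.morphologyEx(k,cv2.MORPH_CLOSE,np.ones((25,25)))
b=cv2.boxPoints(cv2.minAreaRect(max(cv2.findContours(k,0,1)[0],key=cv2.contourArea)))
print("mat",[ray(i,u,v,.03)[:2].round(3).tolist() for u,v in b])
# side check
j=viewer.camera_info("side")
s=cv2.cvtColor(cv2.imread("pics/side0.png"),cv2.COLOR_BGR2GRAY)
m=((s>85)*255).astype(np.uint8)
hull=np.array([[276,183],[360,176],[381,240],[277,248]]); mm=np.zeros_like(m); cv2.fillPoly(mm,[hull],255)
for c in cv2.findContours(m&mm,0,1)[0]:
    if cv2.contourArea(c)<15: continue
    x,y,ww,hh=cv2.boundingRect(c); print("side",x,y,ww,hh,ray(j,x+ww/2,y+hh/2,.034).round(3))
big=cv2.resize(p[130:250,215:430],None,fx=3.6,fy=3.6,interpolation=cv2.INTER_CUBIC); cv2.imwrite("pics/crop0.png",big)
```

```text
blob 332.6 217.0 r 6.0 area 94.0 world z36 [ 0.4823 -0.0156  0.036 ] diam mm 30
blob 360.2 204.6 r 5.9 area 90.5 world z36 [ 0.5145 -0.0886  0.036 ] diam mm 29
blob 279.3 204.3 r 6.0 area 95.0 world z36 [0.5164 0.124  0.036 ] diam mm 30
blob 318.1 179.4 r 5.7 area 88.0 world z36 [0.5819 0.0219 0.036 ] diam mm 29
blob 347.7 166.7 r 5.8 area 93.5 world z36 [ 0.6156 -0.0568  0.036 ] diam mm 29
blob 339.5 148.5 r 37.5 area 88.5 world z36 [ 0.6646 -0.0356  0.036 ] diam mm 188
blob 295.0 152.5 r 8.7 area 123.5 world z36 [0.6543 0.0827 0.036 ] diam mm 44
tray [[0.446, 0.271], [0.694, 0.261], [0.688, 0.152], [0.44, 0.165]]
kit [[0.414, -0.137], [0.663, -0.15], [0.659, -0.259], [0.41, -0.245]]
mat [[0.427, 0.152], [0.672, 0.141], [0.657, -0.141], [0.412, -0.125]]
side 312 232 14 11 [ 0.517 -0.093  0.034]
side 350 217 14 10 [ 0.619 -0.062  0.034]
side 292 204 13 19 [ 0.484 -0.     0.034]
side 329 199 13 9 [0.584 0.017 0.034]
side 298 180 12 7 [0.519 0.118 0.034]
side 348 176 25 38 [0.658 0.036 0.034]
```

View pics/crop0.png

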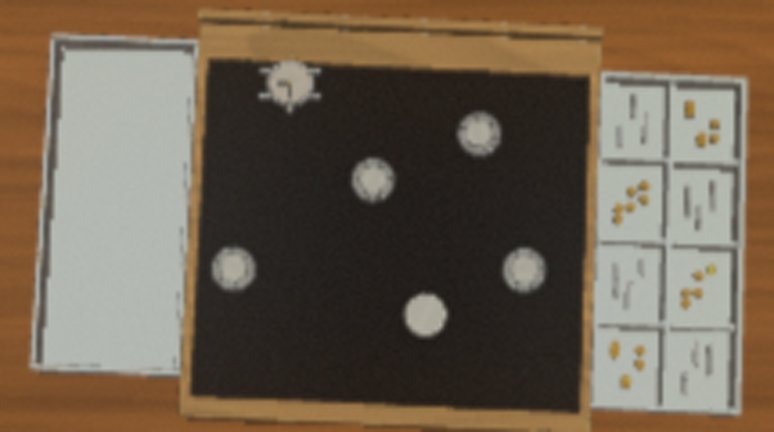

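The numbers agree between the two views. The crop shows the discs at crop (234,269), (373,180), (480,133) and (524,269), with the watch at (290,83) and the jar at (426,315). I'll cradle each disc between slightly opened fingertips, in the order A (near the edge), D (past the jar), B, then C.

Add to h.py:
```python
def plan(pts, yaw=None):
    """tool-unit shifts to world points, and z-turn that brings tool x to the given world angle"""
    s=readout.read_state(); P=np.array(s["position"]); R=np.array(s["tcp_rot"])
    a=np.degrees(np.arctan2(R[1,0],R[0,0]))
    print("t",round(s["time_s"],2),"P",P.round(4),"xang",round(a,1),"tilt",R[:2,2].round(4),"F",np.array(s["force"]).round(1),"open",round(s["opening"],3))
    for p in pts: print(p,"->",(R.T@(np.array(p)-P)/.25).round(3))
    if yaw is not None: print("turn z",round(-((yaw-a+180)%360-180)/90,3))
```

```text
(no output)
```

Request:
send_rows([
  [-0.86,-0.65,0,0,0,0.65],
  [-0.86,-0.65,0,0,0,0.65],
  [-0.86,-0.65,0,0,0,0.65],
  [-0.86,-0.65,0,0,0,0.65],
  [-0.86,-0.65,0,0,0,0.65],
  [-0.86,-0.65,0,0,0,0.65],
  [-0.86,-0.65,0,0,0,0.65],
  [-0.86,-0.65,0,0,0,0.65],
], grip=0.14)

```text
time_s: 0.9
position: [0.3927, 0.3248, 0.2223]
tcp_rot: [[-0.105, 0.994, -0.001], [0.994, 0.105, -0.0], [-0.0, -0.001, -1.0]]
force: [0.2, 0.1, 0.1]
opening: 0.357
grasp_force: 0.0
```

```bash
python3 -c "
from h import *
plan([(.522,.085,.15),(.522,.085,.08)],99)"
```

```text
t 0.9 P [0.3927 0.3248 0.2223] xang 96.0 tilt [-0.0007 -0.0002] F [0.2 0.1 0.1] open 0.357
(0.522, 0.085, 0.15) -> [-1.008  0.414  0.289]
(0.522, 0.085, 0.08) -> [-1.008  0.414  0.569]
turn z -0.033
```

Request:
send_rows([
  [-1,0.41,0.25,0,0,-0.033],
  [-1,0.41,0.25,0,0,-0.033],
  [-1,0.41,0.25,0,0,-0.033],
  [-1,0.41,0.25,0,0,-0.033],
  [-1,0.41,0.25,0,0,-0.033],
  [-1,0.41,0.25,0,0,-0.033],
  [-1,0.41,0.4,0,0,-0.033],
  [-1,0.41,0.57,0,0,-0.033],
  [-1,0.41,0.57,0,0,-0.033],
])

```text
time_s: 1.8
position: [0.5165, 0.0884, 0.075]
tcp_rot: [[-0.161, 0.987, -0.013], [0.987, 0.161, 0.001], [0.003, -0.013, -1.0]]
force: [-0.9, 0.3, 0.2]
opening: 0.14
grasp_force: 0.0
```

```bash
python3 -c "
from h import *
plan([(.523,.085,.06),(.523,.085,.032),(.510,.163,.032),(.510,.163,.08)],99)
p,d=viewer.capture('top'); cv2.imwrite('pics/t1.png',cv2.resize(p[130:250,215:430,::-1],None,fx=3.6,fy=3.6))"
```

```text
t 1.8 P [0.5165 0.0884 0.075 ] xang 99.2 tilt [-0.0131  0.0006] F [-0.9  0.3  0.2] open 0.14
(0.523, 0.085, 0.06) -> [-0.018  0.024  0.059]
(0.523, 0.085, 0.032) -> [-0.018  0.026  0.171]
(0.51, 0.163, 0.032) -> [0.298 0.024 0.172]
(0.51, 0.163, 0.08) -> [ 0.299  0.022 -0.02 ]
turn z 0.003
```

View pics/t1.png

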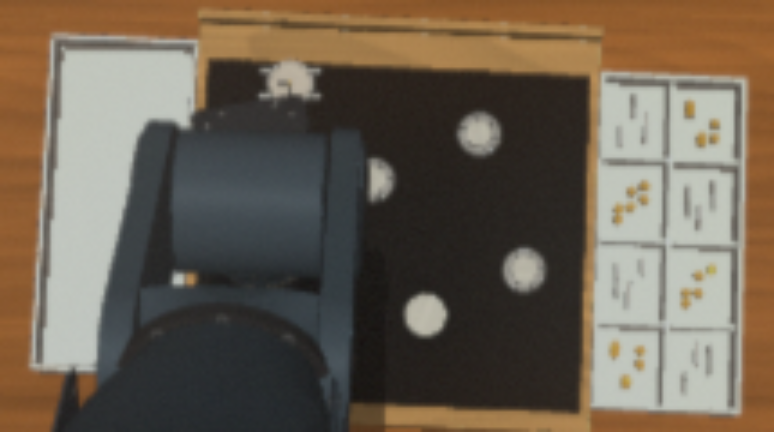

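The arm covers disc A, and the other objects are unmoved. I'll go down partway and let the arm settle before planning from it.

Request:
send_rows([
  [0,0.0,0.06,0,0,0],
  [0,0.0,0.06,0,0,0],
  [0,0.0,0.06,0,0,0],
  [0,0.0,0.06,0,0,0],
])

```text
time_s: 2.25
position: [0.5221, 0.0885, 0.0669]
tcp_rot: [[-0.159, 0.987, 0.003], [0.987, 0.159, -0.0], [-0.001, 0.003, -1.0]]
force: [-1.6, -0.6, -0.2]
opening: 0.139
grasp_force: 0.0
```

```bash
python3 -c "
from h import *
plan([(.523,.085,.032),(.510,.163,.032),(.510,.163,.08)],99)
p,d=viewer.capture('side'); cv2.imwrite('pics/s1.png',cv2.resize(p[120:280,220:420,::-1],None,fx=3.6,fy=3.6))"
```

```text
t 2.25 P [0.5221 0.0885 0.0669] xang 99.2 tilt [ 0.0033 -0.0001] F [-1.6 -0.6 -0.2] open 0.139
(0.523, 0.085, 0.032) -> [-0.014  0.001  0.14 ]
(0.51, 0.163, 0.032) -> [ 0.302 -0.001  0.139]
(0.51, 0.163, 0.08) -> [ 0.302  0.    -0.053]
turn z 0.002
```

View pics/s1.png

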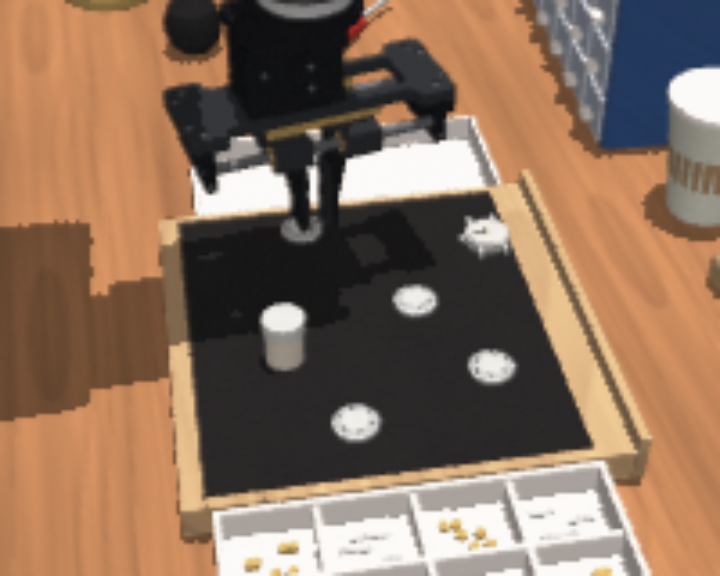

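The side view shows the fingertips at crop (315,225), just behind disc A at (300,230), on course. Next I lower them and push.

Request:
send_rows([
  [-0.02,0,0.07,0,0,0],
  [-0.02,0,0.13,0,0,0],
  [-0.02,0,0.135,0,0,0],
  [-0.02,0,0.135,0,0,0],
])

```text
time_s: 2.7
position: [0.5219, 0.0833, 0.0317]
tcp_rot: [[-0.158, 0.987, 0.0], [0.987, 0.158, 0.0], [-0.0, 0.0, -1.0]]
force: [-0.2, -1.2, -0.0]
opening: 0.142
grasp_force: 0.0
```

```bash
python3 -c "
from h import *
plan([(.510,.165,.032),(.510,.165,.08)],99)"
```

```text
t 2.7 P [0.5219 0.0833 0.0317] xang 99.1 tilt [0.0002 0.    ] F [-0.2 -1.2 -0. ] open 0.142
(0.51, 0.165, 0.032) -> [ 0.33   0.005 -0.001]
(0.51, 0.165, 0.08) -> [ 0.33   0.005 -0.193]
turn z 0.001
```

Request:
send_rows([
  [0.04,0,0,0,0,0],
  [0.08,0,0,0,0,0],
  [0.12,0,0,0,0,0],
  [0.16,0,0,0,0,0],
  [0.2,0,0,0,0,0],
  [0.24,0,0,0,0,0],
  [0.28,0,0,0,0,0],
  [0.32,0,0,0,0,0],
  [0.35,0,0,0,0,0],
  [0.35,0,0,0,0,0],
  [0.35,0,-0.15,0,0,0],
  [0.35,0,-0.28,0,0,0],
])

```text
time_s: 3.9
position: [0.5072, 0.17, 0.1016]
tcp_rot: [[-0.158, 0.987, -0.002], [0.987, 0.158, -0.0], [0.0, -0.002, -1.0]]
force: [0.1, -0.9, 0.1]
opening: 0.142
grasp_force: 0.0
```

```bash
python3 -c "
from h import *
plan([(.510,-.060,.1),(.510,-.130,.1),(.510,-.130,.05)],81)"
```

```text
t 3.9 P [0.5072 0.17   0.1016] xang 99.1 tilt [-0.0023 -0.0001] F [ 0.1 -0.9  0.1] open 0.142
(0.51, -0.06, 0.1) -> [-0.91  -0.134  0.006]
(0.51, -0.13, 0.1) -> [-1.187 -0.179  0.006]
(0.51, -0.13, 0.05) -> [-1.187 -0.178  0.206]
turn z 0.201
```

Request:
send_rows([
  [-0.91,-0.13,0,0,0,0.2],
  [-0.91,-0.13,0,0,0,0.2],
  [-0.91,-0.13,0,0,0,0.2],
  [-0.91,-0.13,0,0,0,0.2],
  [-0.91,-0.13,0,0,0,0.2],
  [-0.91,-0.13,0,0,0,0.2],
  [-0.91,-0.13,0,0,0,0.2],
])

```text
time_s: 4.6
position: [0.5116, -0.0603, 0.1012]
tcp_rot: [[0.157, 0.988, -0.001], [0.988, -0.157, 0.001], [0.001, -0.001, -1.0]]
force: [0.4, 0.1, 0.3]
opening: 0.14
grasp_force: 0.0
```

```bash
python3 -c "
from h import *
plan([(.510,-.130,.1),(.510,-.130,.032)],81)
p,d=viewer.capture('side'); cv2.imwrite('pics/s2.png',cv2.resize(p[120:280,220:420,::-1],None,fx=3.6,fy=3.6))"
```

```text
t 4.6 P [ 0.5116 -0.0603  0.1012] xang 81.0 tilt [-0.0006  0.0006] F [0.4 0.1 0.3] open 0.14
(0.51, -0.13, 0.1) -> [-0.276  0.037  0.004]
(0.51, -0.13, 0.032) -> [-0.277  0.038  0.276]
turn z -0.0
```

View pics/s2.png

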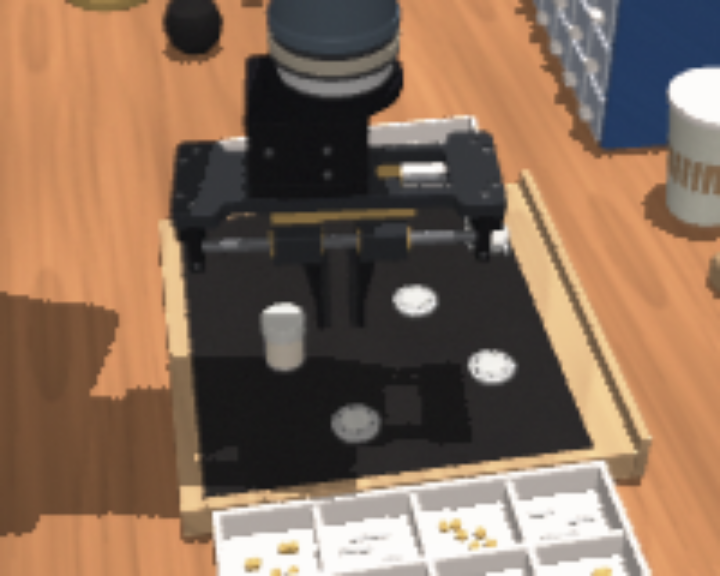

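The jar at (283,335) and the remaining discs are unmoved, and the hand hides the tray. I'll go behind disc D and lower.

Request:
send_rows([
  [-0.14,0.02,0,0,0,0],
  [-0.28,0.038,0,0,0,0],
  [-0.28,0.038,0.1,0,0,0],
  [-0.28,0.038,0.2,0,0,0],
  [-0.28,0.038,0.272,0,0,0],
  [-0.28,0.038,0.275,0,0,0],
  [-0.28,0.038,0.275,0,0,0],
])

```text
time_s: 5.35
position: [0.5101, -0.1289, 0.0321]
tcp_rot: [[0.152, 0.988, -0.001], [0.988, -0.152, 0.001], [0.001, -0.002, -1.0]]
force: [0.2, -0.1, -0.7]
opening: 0.141
grasp_force: 0.0
```

```bash
python3 -c "
from h import *
plan([(.525,-.03,.032),(.535,.03,.032),(.557,.165,.032)],81)"
```

```text
t 5.35 P [ 0.5101 -0.1289  0.0321] xang 81.2 tilt [-0.0014  0.0009] F [ 0.2 -0.1 -0.7] open 0.141
(0.525, -0.03, 0.032) -> [ 0.4   -0.002  0.001]
(0.535, 0.03, 0.032) -> [0.643 0.001 0.001]
(0.557, 0.165, 0.032) -> [1.191e+00 6.000e-03 1.000e-03]
turn z 0.003
```

Request:
send_rows([
  [0.04,0,0,0,0,0],
  [0.08,0,0,0,0,0],
  [0.13,0,0,0,0,0],
  [0.18,0,0,0,0,0],
  [0.23,0,0,0,0,0],
  [0.28,0,0,0,0,0],
  [0.33,0,0,0,0,0],
  [0.38,0,0,0,0,0],
  [0.43,0,0,0,0,0],
  [0.48,0,0,0,0,0],
  [0.52,0,0,0,0,0],
  [0.54,0,0,0,0,0],
])

```text
time_s: 6.55
position: [0.5313, 0.0037, 0.0325]
tcp_rot: [[0.154, 0.988, -0.0], [0.988, -0.154, 0.0], [0.0, -0.0, -1.0]]
force: [0.4, -1.0, 1.3]
opening: 0.145
grasp_force: 0.4
```

```bash
python3 -c "
from h import *
plan([(.557,.165,.032)],81)
p,d=viewer.capture('side'); cv2.imwrite('pics/s3.png',cv2.resize(p[120:280,220:420,::-1],None,fx=3.6,fy=3.6))"
```

```text
t 6.55 P [0.5313 0.0037 0.0325] xang 81.2 tilt [-0.0002  0.0001] F [ 0.4 -1.   1.3] open 0.145
(0.557, 0.165, 0.032) -> [0.653 0.003 0.002]
turn z 0.002
```

View pics/s3.png

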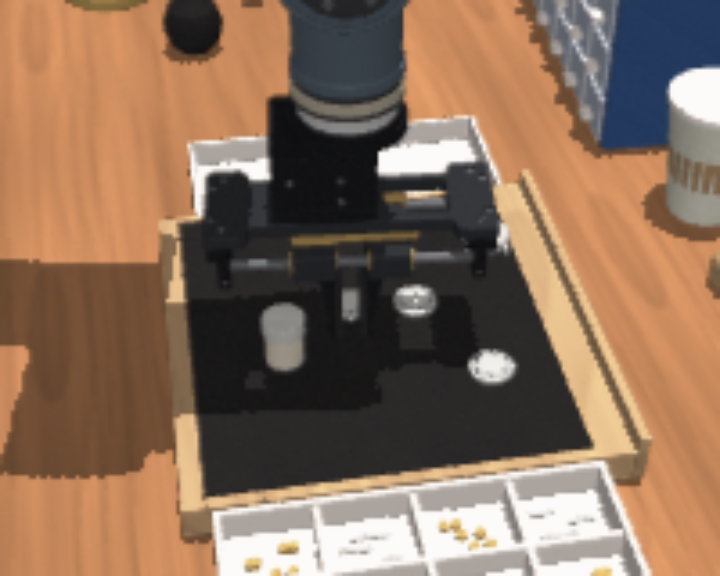

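Disc D shows between the fingers at (350,305), so it is cradled, and the jar is unmoved. I continue over the edge.

Request:
send_rows([
  [0.06,0,0,0,0,0],
  [0.12,0,0,0,0,0],
  [0.18,0,0,0,0,0],
  [0.24,0,0,0,0,0],
  [0.3,0,0,0,0,0],
  [0.36,0,0,0,0,0],
  [0.42,0,0,0,0,0],
  [0.48,0,0,0,0,0],
  [0.54,0,0,0,0,0],
  [0.59,0,0,0,0,0],
  [0.63,0,0,0,0,0],
  [0.66,0,0,0,0,0],
])

```text
time_s: 7.8
position: [0.5569, 0.1666, 0.0325]
tcp_rot: [[0.154, 0.988, 0.0], [0.988, -0.154, 0.0], [0.0, 0.0, -1.0]]
force: [0.0, -0.1, -0.5]
opening: 0.138
grasp_force: 0.0
```

Request:
send_rows([
  [0.02,0,0,0,0,0],
  [0.02,0,0,0,0,0],
  [0,0,-0.1,0,0,0],
  [0,0,-0.25,0,0,0],
  [0,0,-0.3,0,0,0],
])

```text
time_s: 8.3
position: [0.5587, 0.1652, 0.1104]
tcp_rot: [[0.156, 0.988, 0.005], [0.988, -0.156, 0.0], [0.001, 0.005, -1.0]]
force: [1.0, 0.0, 0.6]
opening: 0.137
grasp_force: 0.0
```

```bash
python3 -c "
from h import *
plan([(.575,-.019,.1),(.575,-.019,.032)],78.5)"
```

```text
t 8.3 P [0.5587 0.1652 0.1104] xang 81.0 tilt [0.005  0.0004] F [1.  0.  0.6] open 0.137
(0.575, -0.019, 0.1) -> [-0.718  0.179  0.042]
(0.575, -0.019, 0.032) -> [-0.718  0.178  0.314]
turn z 0.028
```

Request:
send_rows([
  [-0.2,0.05,0,0,0,0.015],
  [-0.4,0.1,0,0,0,0.015],
  [-0.6,0.15,0,0,0,0.015],
  [-0.72,0.18,0,0,0,0.015],
  [-0.72,0.18,0.1,0,0,0.015],
  [-0.72,0.18,0.2,0,0,0.015],
  [-0.72,0.18,0.25,0,0,0.015],
  [-0.72,0.18,0.25,0,0,0.015],
  [-0.72,0.18,0.25,0,0,0.015],
])

```text
time_s: 9.2
position: [0.5735, -0.0191, 0.0451]
tcp_rot: [[0.178, 0.984, -0.0], [0.984, -0.178, -0.0], [-0.0, -0.0, -1.0]]
force: [0.6, 0.1, 0.2]
opening: 0.138
grasp_force: 0.0
```

```bash
python3 -c "
from h import *
plan([(.575,-.019,.032),(.608,.165,.032)],79.7)
p,d=viewer.capture('side'); cv2.imwrite('pics/s4.png',cv2.resize(p[120:280,220:420,::-1],None,fx=3.6,fy=3.6))"
```

```text
t 9.2 P [ 0.5735 -0.0191  0.0451] xang 79.8 tilt [-0.0001 -0.    ] F [0.6 0.1 0.2] open 0.138
(0.575, -0.019, 0.032) -> [0.001 0.006 0.052]
(0.608, 0.165, 0.032) -> [0.749 0.005 0.052]
turn z 0.001
```

View pics/s4.png

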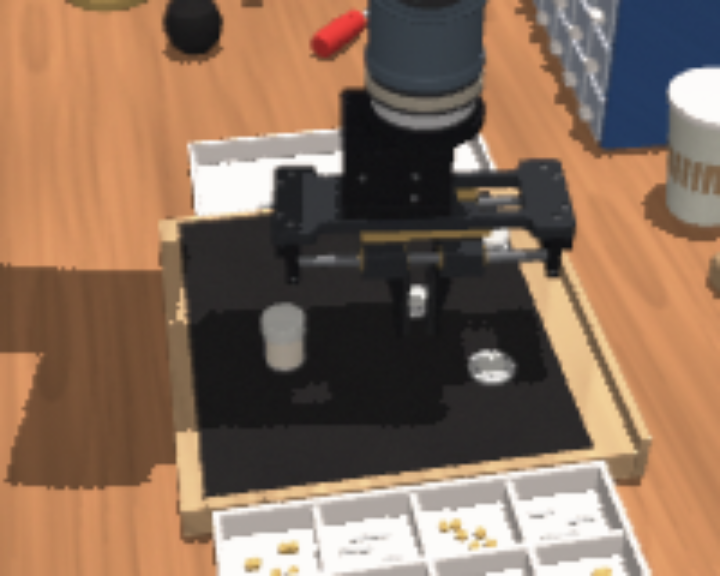

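Disc B is framed in the finger gap at (417,300), and the jar, the watch and disc C are unmoved. I push B.

Request:
send_rows([
  [0,0.006,0.052,0,0,0],
  [0.02,0.006,0.052,0,0,0],
  [0.06,0.006,0.052,0,0,0],
  [0.11,0.006,0.052,0,0,0],
  [0.17,0.006,0.052,0,0,0],
  [0.23,0.006,0.052,0,0,0],
  [0.29,0.006,0.052,0,0,0],
  [0.35,0.006,0.052,0,0,0],
  [0.41,0.006,0.052,0,0,0],
  [0.47,0.006,0.052,0,0,0],
  [0.53,0.006,0.052,0,0,0],
  [0.59,0.006,0.052,0,0,0],
])

```text
time_s: 10.45
position: [0.6013, 0.1269, 0.0321]
tcp_rot: [[0.178, 0.984, -0.0], [0.984, -0.178, -0.0], [-0.0, -0.0, -1.0]]
force: [-1.0, 0.4, 0.4]
opening: 0.137
grasp_force: 0.2
```

Request:
send_rows([
  [0.05,0,0,0,0,0],
  [0.1,0,0,0,0,0],
  [0.14,0,0,0,0,0],
  [0.17,0,0,0,0,0],
  [0.18,0,0,0,0,0],
  [0.18,0,-0.1,0,0,0],
  [0.18,0,-0.25,0,0,0],
  [0.18,0,-0.3,0,0,0],
  [0.18,0,-0.3,0,0,0],
])

```text
time_s: 11.35
position: [0.6109, 0.1698, 0.1094]
tcp_rot: [[0.178, 0.984, 0.005], [0.984, -0.178, 0.0], [0.001, 0.005, -1.0]]
force: [-0.2, 0.7, -0.2]
opening: 0.145
grasp_force: 0.0
```

```bash
python3 -c "
from h import *
plan([(.625,-.098,.1),(.625,-.098,.032)],101)"
```

```text
t 11.35 P [0.6109 0.1698 0.1094] xang 79.7 tilt [0.0052 0.0004] F [-0.2  0.7 -0.2] open 0.145
(0.625, -0.098, 0.1) -> [-1.044  0.246  0.037]
(0.625, -0.098, 0.032) -> [-1.044  0.245  0.309]
turn z -0.236
```

Request:
send_rows([
  [-0.2,0.05,0,0,0,-0.236],
  [-0.4,0.1,0,0,0,-0.236],
  [-0.6,0.15,0,0,0,-0.236],
  [-0.8,0.2,0,0,0,-0.236],
  [-1,0.24,0,0,0,-0.236],
  [-1,0.24,0,0,0,-0.236],
  [-1,0.24,0,0,0,-0.236],
])

```text
time_s: 12.05
position: [0.6227, -0.089, 0.1054]
tcp_rot: [[-0.186, 0.983, -0.002], [0.983, 0.186, 0.001], [0.001, -0.002, -1.0]]
force: [0.1, 0.1, -0.0]
opening: 0.137
grasp_force: 0.0
```

```bash
python3 -c "
from h import *
plan([(.625,-.098,.1),(.625,-.098,.032)],101)
p,d=viewer.capture('side'); cv2.imwrite('pics/s5.png',cv2.resize(p[120:280,220:420,::-1],None,fx=3.6,fy=3.6))"
```

```text
t 12.05 P [ 0.6227 -0.089   0.1054] xang 100.7 tilt [-0.0024  0.0009] F [ 0.1  0.1 -0. ] open 0.137
(0.625, -0.098, 0.1) -> [-0.037  0.002  0.022]
(0.625, -0.098, 0.032) -> [-0.037  0.003  0.294]
turn z -0.003
```

View pics/s5.png

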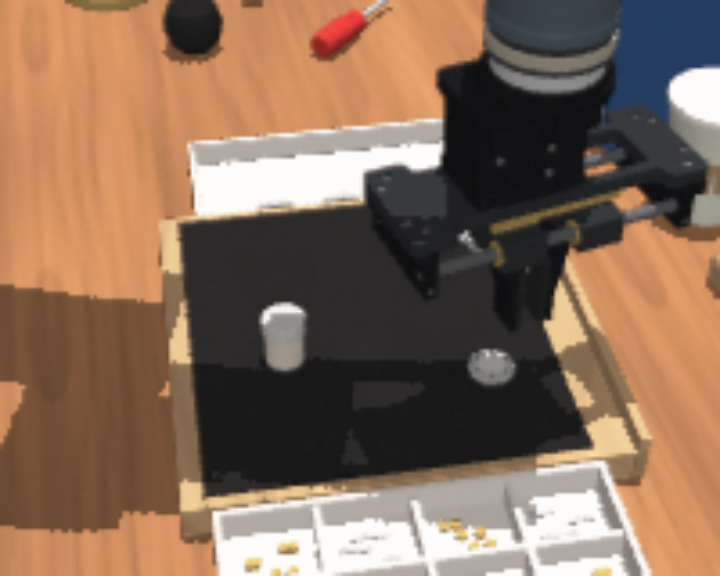

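Discs show in the tray at (275,205) and (340,198), and C sits at (492,366). I lower behind C.

Request:
send_rows([
  [-0.037,0.003,0,0,0,0],
  [-0.037,0.003,0.1,0,0,0],
  [-0.037,0.003,0.2,0,0,0],
  [-0.037,0.003,0.28,0,0,0],
  [-0.037,0.003,0.292,0,0,0],
  [-0.037,0.003,0.292,0,0,0],
  [-0.037,0.003,0.292,0,0,0],
])

```text
time_s: 12.8
position: [0.6271, -0.0951, 0.035]
tcp_rot: [[-0.192, 0.981, 0.002], [0.981, 0.192, -0.001], [-0.001, 0.002, -1.0]]
force: [0.6, 0.3, 0.2]
opening: 0.138
grasp_force: 0.0
```

```bash
python3 -c "
from h import *
plan([(.625,-.098,.032),(.600,.03,.032),(.574,.166,.032)],101)"
```

```text
t 12.8 P [ 0.6271 -0.0951  0.035 ] xang 101.1 tilt [ 0.0017 -0.0005] F [0.6 0.3 0.2] open 0.138
(0.625, -0.098, 0.032) -> [-0.01  -0.011  0.012]
(0.6, 0.03, 0.032) -> [ 0.512 -0.01   0.012]
(0.574, 0.166, 0.032) -> [ 1.066 -0.008  0.011]
turn z 0.001
```

Request:
send_rows([
  [0,-0.01,0.011,0,0,0],
  [0,-0.01,0.011,0,0,0],
  [0.03,-0.01,0.011,0,0,0],
  [0.07,-0.01,0.011,0,0,0],
  [0.12,-0.01,0.011,0,0,0],
  [0.18,-0.01,0.011,0,0,0],
  [0.24,-0.01,0.011,0,0,0],
  [0.3,-0.01,0.011,0,0,0],
  [0.36,-0.01,0.011,0,0,0],
  [0.42,-0.01,0.011,0,0,0],
  [0.47,-0.01,0.011,0,0,0],
  [0.5,-0.01,0.011,0,0,0],
])

```text
time_s: 14.0
position: [0.5994, 0.0281, 0.0312]
tcp_rot: [[-0.192, 0.981, -0.001], [0.981, 0.192, 0.0], [0.0, -0.001, -1.0]]
force: [0.4, -1.1, 0.8]
opening: 0.136
grasp_force: 0.3
```

```bash
python3 -c "
from h import *
plan([(.574,.166,.032)],101)"
```

```text
t 14.0 P [0.5994 0.0281 0.0312] xang 101.1 tilt [-0.0006  0.0002] F [ 0.4 -1.1  0.8] open 0.136
(0.574, 0.166, 0.032) -> [ 0.561  0.006 -0.003]
turn z 0.001
```

Request:
send_rows([
  [0.04,0,-0.002,0,0,0],
  [0.1,0,-0.002,0,0,0],
  [0.16,0,-0.002,0,0,0],
  [0.22,0,-0.002,0,0,0],
  [0.28,0,-0.002,0,0,0],
  [0.34,0,-0.002,0,0,0],
  [0.4,0,-0.002,0,0,0],
  [0.46,0,-0.002,0,0,0],
  [0.52,0,-0.002,0,0,0],
  [0.56,0,-0.002,0,0,0],
  [0.58,0,-0.002,0,0,0],
  [0.58,0,-0.002,0,0,0],
])

```text
time_s: 15.2
position: [0.5745, 0.1698, 0.0334]
tcp_rot: [[-0.192, 0.981, 0.005], [0.981, 0.192, -0.0], [-0.001, 0.005, -1.0]]
force: [0.9, -1.0, 5.7]
opening: 0.14
grasp_force: 3.0
```

Request:
send_rows([
  [0,0,-0.15,0,0,0],
  [0,0,-0.35,0,0,0],
  [0,0,-0.55,0,0,0],
  [-0.2,0,-0.6,0,0,0],
  [-0.4,0,-0.6,0,0,0],
  [-0.6,0,-0.6,0,0,0],
  [-0.8,0,-0.6,0,0,0],
  [-1,0,-0.6,0,0,0],
  [-1,0,-0.6,0,0,0],
  [-1,0,-0.6,0,0,0],
])

```text
time_s: 16.2
position: [0.6198, -0.0778, 0.1815]
tcp_rot: [[-0.187, 0.982, -0.001], [0.982, 0.187, 0.001], [0.001, -0.0, -1.0]]
force: [-0.1, 0.6, 0.1]
opening: 0.144
grasp_force: 0.0
```

```bash
python3 -c "
from h import *
plan([])
p,d=viewer.capture('side'); a=cv2.resize(p[100:280,220:420,::-1],None,fx=3,fy=3)
p,d=viewer.capture('top'); b=cv2.resize(p[130:250,215:345,::-1],None,fx=3,fy=3)
c=np.zeros((540,800,3),np.uint8); c[:,:600]=a; c[:360,600:]=b[:,:200]; cv2.imwrite('pics/f.png',c)
i=viewer.camera_info('top'); t=p[135:238,223:268].astype(int).min(2)
m=np.zeros(p.shape[:2],np.uint8); m[140:236,228:266]=(p[140:236,228:266].min(2)<165)*255
for q in cv2.findContours(m,0,1)[0]:
    if cv2.contourArea(q)>15: (u,v),r=cv2.minEnclosingCircle(q); print(ray(i,u,v,.01).round(3),round(r,1))"
```

```text
t 16.2 P [ 0.6198 -0.0778  0.1815] xang 100.8 tilt [-0.0006  0.0006] F [-0.1  0.6  0.1] open 0.144
[0.474 0.213 0.01 ] 23.1
[0.554 0.202 0.01 ] 6.1
[0.597 0.178 0.01 ] 9.8
[0.604 0.214 0.01 ] 37.8
```

View pics/f.png

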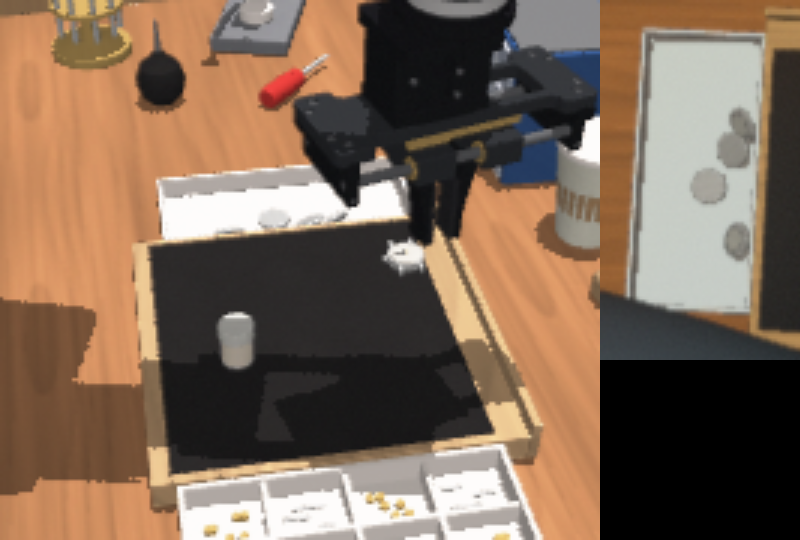

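All four discs are in the tray, at composite (740,125), (733,150), (708,186) and (737,241), two of them leaning. I'll check heights with depth before handing in.

```bash
python3 -c "
from h import *
p,d=viewer.capture('top'); i=viewer.camera_info('top'); R=np.array(i['R']); t=np.array(i['t'])
for X,Y in((740,125),(733,150),(708,186),(737,241)):
    u=215+(X-600)/3; v=130+Y/3
    o=[]
    for dv in range(-5,6):
        for du in range(-5,6):
            U,V=int(round(u))+du,int(round(v))+dv; z=d[V,U]
            if p[V,U].min()<170 and p[V,U].ptp()<25 if hasattr(p[V,U],'ptp') else np.ptp(p[V,U].astype(int))<25 and p[V,U].min()<170:
                c=np.array([(U-i['cx'])/i['fx'],(V-i['cy'])/i['fy'],1])*z; o.append(R.T@(c-t))
    o=np.array(o); print(len(o),np.median(o,0).round(3),'z',np.percentile(o[:,2],[10,50,90]).round(3))
"
```

```text
94 [0.603 0.171 0.023] z [0.012 0.023 0.031]
112 [0.584 0.179 0.017] z [0.006 0.017 0.024]
110 [0.552 0.202 0.01 ] z [0.006 0.01  0.014]
89 [0.503 0.176 0.021] z [0.006 0.021 0.029]
```

The discs' top faces are at most 23 mm high at centre, so their undersides are below about 19 mm. Their y of 0.171–0.202 is inside the tray walls, and the arm is clear, so I hand in.

```bash
python3 -c "
from h import *
plan([]); print(ticket.hand_in())"
```

```text
t 16.35 P [ 0.6193 -0.0748  0.1816] xang 101.1 tilt [-0.0012  0.0008] F [ 0.2  0.  -1. ] open 0.143
the job is handed in; nothing more can be done
None
```

I swept all four case backs over the edge into the empty tray by pushing only and handed the job in at 16.4 s; in the last images all four lie inside the tray, two of them leaning, and the watch, jar, blower and screwdriver look unmoved (the loupe was not in the last pictures); the hand-in returned no verdict.

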